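# Deburr the sawn brass tube end

### The job

Take the blue-handled deburring tool out of the wooden stand and deburr the inside edge of the sawn brass tube in the vice: start at the red paint mark and run the blade once round the whole edge, clockwise seen from above, until it is back at the mark, keeping it in steady light contact (about 5 N) and never pressing hard enough to gouge the brass. Then put the tool back upright, fully home, in a free hole of the stand and let go; leave the other things where they are.

Things in the scene. Friction and masses are not known exactly. Their poses are not given: they have to be found in the camera images.
- scraper_grip (a point): Centre of the square blue handle of the deburring tool (110 g): 26 x 26 mm, 56 mm tall, faces along this point's x and y, z up along the tool. Below it, on the same axis, a round steel blade 8 mm thick and 22 mm long; its side is the working edge. It starts upright in an end hole of the stand (either end), handle resting on the stand's top. Pressed sideways it may tip slightly in the fingers.
- scraper_tip (a point): Lower end of the blade, on the tool's axis, 50 mm below scraper_grip; z up along the tool.
- scraper: The deburring tool; origin at the tip of its blade, z up along the tool.
- stand: Fixed dark wooden block, 60 (x) x 200 (y) x 40 mm high, origin at the centre of its underside. Three upright round holes, 15 mm wide, 30 mm deep, in a row along its y at -65, 0 and +65 mm. The deburring tool stands in one end hole, an awl in the other; the middle one is free. With the tool fully home its blade tip is 18 mm above the stand's underside.
- tube_rim (a point): Centre of the brass tube's open top end, at rim height; z up, +x towards the red paint mark (6 mm wide). Bore about 50 mm wide, out of round: its wall lies 22 to 28 mm from here, varying unknown round the edge. Wall 5 mm, bore 42 mm deep. The blade works with its tip 2 to 15 mm deep, its side bearing outward on the wall. Stiff: a millimetre too far is many newtons; over 20 N gouges it.
- tube: The brass tube, fixed upright in the vice, about 60 mm outside diameter; origin 80 mm below tube_rim, same axes.
- vice: Fixed green machine vice, 210 x 100 mm (its x, y), jaws up to 62 mm high, origin at the underside below the tube's axis; screw handle on its -x side. The tube's rim is 102 mm above the table.
- awl_grip (a point): Middle of the awl, bystander, turned wooden handle 28 mm wide at most, top 48 mm above the stand; in the other end hole.
- ferrule: Loose brass ring, bystander, 48 mm wide, 22 mm high; origin at its underside.
- blank: Loose turned wooden blank, bystander, 60 mm wide, 120 mm high; origin at its underside.
- wax: Loose amber jar with black lid, bystander, 72 mm wide, 50 mm high; origin at its underside.
- bowl: Loose wooden bowl, bystander, 150 mm wide, 50 mm high; origin at its underside.
- brush: Loose flat brush lying on the bench, bystander; origin at its underside.
- spanner: Loose steel spanner lying on the bench, bystander; origin at its underside.
- knobpart: Small loose turned wooden knob, bystander, 48 mm wide, 55 mm high; origin at its underside.

How it is judged (in metres and radians):
On the way, in this order (a step that is already met when the one before it is completed fails the run):
1. blade on the inner edge at the red mark, pressed outward with 2 to 10 N (x of scraper_tip in the frame of tube_rim between 0.015 and 0.027 m and y of scraper_tip in the frame of tube_rim between -0.006 and 0.006 m and z of scraper_tip in the frame of tube_rim between -0.015 and -0.002 m and contact force between scraper and tube between 2 and 10 N), for 0.2 s.
2. blade pressed on the edge with 2 to 10 N, 45 degrees clockwise from the mark (x of scraper_tip in the frame of tube_rim between 0.00885 and 0.02085 m and y of scraper_tip in the frame of tube_rim between -0.02085 and -0.00885 m and z of scraper_tip in the frame of tube_rim between -0.015 and -0.002 m and contact force between scraper and tube between 2 and 10 N), for 0.2 s.
3. blade pressed on the edge with 2 to 10 N, 90 degrees clockwise from the mark (x of scraper_tip in the frame of tube_rim between -0.006 and 0.006 m and y of scraper_tip in the frame of tube_rim between -0.027 and -0.015 m and z of scraper_tip in the frame of tube_rim between -0.015 and -0.002 m and contact force between scraper and tube between 2 and 10 N), for 0.2 s.
4. blade pressed on the edge with 2 to 10 N, 135 degrees clockwise from the mark (x of scraper_tip in the frame of tube_rim between -0.02085 and -0.00885 m and y of scraper_tip in the frame of tube_rim between -0.02085 and -0.00885 m and z of scraper_tip in the frame of tube_rim between -0.015 and -0.002 m and contact force between scraper and tube between 2 and 10 N), for 0.2 s.
5. blade pressed on the edge with 2 to 10 N, 180 degrees clockwise from the mark (x of scraper_tip in the frame of tube_rim between -0.027 and -0.015 m and y of scraper_tip in the frame of tube_rim between -0.006 and 0.006 m and z of scraper_tip in the frame of tube_rim between -0.015 and -0.002 m and contact force between scraper and tube between 2 and 10 N), for 0.2 s.
6. blade pressed on the edge with 2 to 10 N, 225 degrees clockwise from the mark (x of scraper_tip in the frame of tube_rim between -0.02085 and -0.00885 m and y of scraper_tip in the frame of tube_rim between 0.00885 and 0.02085 m and z of scraper_tip in the frame of tube_rim between -0.015 and -0.002 m and contact force between scraper and tube between 2 and 10 N), for 0.2 s.
7. blade pressed on the edge with 2 to 10 N, 270 degrees clockwise from the mark (x of scraper_tip in the frame of tube_rim between -0.006 and 0.006 m and y of scraper_tip in the frame of tube_rim between 0.015 and 0.027 m and z of scraper_tip in the frame of tube_rim between -0.015 and -0.002 m and contact force between scraper and tube between 2 and 10 N), for 0.2 s.
8. blade pressed on the edge with 2 to 10 N, 315 degrees clockwise from the mark (x of scraper_tip in the frame of tube_rim between 0.00885 and 0.02085 m and y of scraper_tip in the frame of tube_rim between 0.00885 and 0.02085 m and z of scraper_tip in the frame of tube_rim between -0.015 and -0.002 m and contact force between scraper and tube between 2 and 10 N), for 0.2 s.
9. blade back at the red mark, lap complete, still pressed with 2 to 10 N (all of step 1), for 0.2 s.
At the end, for the whole second after the job is handed in: The deburring tool stands upright (within 7 degrees) and at rest in a hole of the stand, its blade tip within 3 mm of fully home, after one clockwise lap of the tube's inside edge from the red mark back to the mark with 2 to 10 N of contact at every 45 degrees (held there 0.2 s) (x of scraper_tip in the frame of stand between -0.007 and 0.007 m and y of scraper_tip in the frame of stand between -0.075 and 0.075 m and z of scraper_tip in the frame of stand between 0.015 and 0.021 m and angle between scraper_tip's own z axis and vertical below 0.12 rad and linear speed of scraper below 0.02 m/s); the robot touches nothing.
It fails at once if the tool pressed on the tube with more than 20 N (contact force between scraper and tube above 20 N).
It fails at once if another thing moved more than 30 mm (distance of any of awl_grip, ferrule, blank, wax, bowl, brush, spanner, knobpart from where it was at the start of the episode above 0.03 m).
It also fails if it takes over 72 s, if anything falls off the work surface, if the arm or the gripper's body presses on something with over 40 N, if the wrist force passes 120 N, or if a joint passes its speed limit or range.

### The arm

A 7-joint arm with a two-finger parallel gripper is mounted at the origin on the work surface. World frame = base frame: x ahead of the robot, y to its left, z up, the work surface at z = 0. Lengths are in mm, angles in rad, forces in N, time in s.
With the tool pointing down it reaches from about 350 to 900 mm from the base axis. Payload 7.2 kg.
Tool frame: the origin (TCP) lies midway between the tips of the shut fingers; the grasp point (between the pads) lies 19 mm behind it; z points along the fingers, y is the line along which they close (so a half turn about z gives the same grasp; the last joint's range is limited). The gripper opens to 88 mm and grips with 3 to 60 N. Pads are 20 mm wide; open, the fingers measure 115 mm over their backs; the gripper's body (75 mm by 178 mm) begins 61 mm behind the grasp point.
Start: joints at [-1.347, 0.411, -0.013, 1.596, 0.006, 1.134, -0.082], TCP at [179.807, 598.58, 222.653] pointing down, gripper open.
Joint ranges: [-2.95, 2.95], [-0.29, 1.99], [-1.47, 1.44], [0.14, 2.54], [-1.03, 4.17], [0.13, 1.85], [-2.86, 2.86]. Speed limits (rad/s): [2.39, 2.39, 3.01, 3.01, 3.14, 3.14, 3.14].

### API

Orientations are given as a unit quaternion [w, x, y, z].
In Python, from workcell import read_state, vision, bot gives the robot as it stands. The module is installed in compiled form; this text tells all that it offers.
- The arm moves only by the shell command python3 -m crank 'ROWS'. ROWS is JSON, a list of rows, each an object with "xyz": the shift along the world's x, y, z in m, a list of three; "yaw": the turn about the world's z in degrees; "gripper": the closure, from -1 (fully open) to 1 (shut). In form: [{"xyz": [dx, dy, dz], "yaw": yaw, "gripper": gripper}, ...]. A call has 1 to 20 rows; each row shifts and turns the commanded pose from where the row before left it; what a row does not reach is not made up. A row lasts 1/10 s, in which the tool goes at most 50 mm and 8.59 degrees, less where a joint would pass 70% of its speed; a pose out of reach is approached as far as the arm can. A call with a gripper value outside its range is refused whole. The fingers move at their own pace and stop on an object; the grip force is fixed at half the most. Time passes only in rows, so rows that do not move let the fingers close. It gives the time, the measured TCP pose, the force, the opening and the grip force at its end, in the units of the state.
- read_state(): the state, without advancing time (a new reading comes with each control period).
- vision.get_image(name): name is "scene" or "top"; returns (picture, depth): 384x512x3 uint8, blue, green, red; 384x512 float32, mm along the optical axis (not along the pixel's ray), 0 where there is no reading.
- vision.calibration(name): a dict with "fovy" (degrees; the focal length in pixels is half the picture's height over the tangent of half this angle, whatever the lens; pixels are square), "cx", "cy" (the principal point, pixels), "k1" (the pictures are not rectified: a ray, as slopes to the right and down, at radius r is drawn at 1 + k1 r^2 times it, then the intrinsics apply), "extrinsics" (4x4, takes a point from world to camera coordinates). Camera axes: x right, y down, z forward; pixel columns grow to the right and rows downward; lengths in mm; the calibration is good to about 2 mm. A picture is of the moment at which its call begins. calibration takes no time and is no camera call.
- bot.hand_in(): hands the job in; it is judged then, once.
Trained networks look in the newest picture that a camera, given by its name, has taken for a name from the list of things; names that differ only in an ending like _2 or _b are one class to them, and where a whole thing is asked for, a point or a joint stands for the part that bears it (a point fixed in the world has none). Each returns a list of dicts, best first, with "p" (0 to 1); they miss things now and then, are a little off and sometimes report something else, mostly with a low value. They report only what shows in the picture. A call takes as long as a camera call.
- vision.trace(camera, target): "region" (384x512 bool, what is visible of it) and "xy" ([column, row] in pixels, amid what is visible of it).
- vision.tip_of(camera, target): "xy" ([column, row] in pixels: a listed point, or the origin of a listed thing).
The state is a dict: "clock": time; "joints": joint angles; "qvel": joint speeds; "joint_torque": joint torques, N m; "position": TCP position; "tool_rot": TCP orientation; "force": force on the tool from outside, world axes, zero at the start; "ft_torque": the same for the moment, N m; "grip_width": finger opening in mm; "gripper_force": force on a finger pad.
Only numpy, scipy, OpenCV 4.12 (cv2) and the standard library are available. Lean on these libraries where they do the work, as an engineer would, in place of code of your own. Each camera call takes 0.05 s, during which the arm holds its last target. There are 200 camera calls.

## Working session

There is one attempt and no reset: what is moved stays moved. The work goes in short steps, Python scripts to look and compute and a shell command to move; the robot and the scene stay as the last step left them, time stands still between calls to the robot, and variables do not carry over. Pictures are saved under pics/ and viewed, at most 10 in all, crops included, and the job is handed in when it is done.

```bash
mkdir -p pics; cat > h.py <<'E'
import numpy as np, cv2
from workcell import read_state, vision, bot
def ray(cam,uv):
    c=vision.calibration(cam); f=192/np.tan(np.radians(c["fovy"])/2)
    d=(np.array(uv,float)-[c["cx"],c["cy"]])/f
    rd=np.hypot(*d); r=rd
    for _ in range(20): r=rd/(1+c["k1"]*r*r)
    s=d*(r/rd if rd>0 else 1)
    E=np.array(c["extrinsics"]); R=E[:3,:3]
    return -R.T@E[:3,3], R.T@np.array([s[0],s[1],1.])
def at_z(cam,uv,z):
    o,v=ray(cam,uv); return o+v*(z-o[2])/v[2]
def at_d(cam,uv,dep):
    o,v=ray(cam,uv); return o+v*dep
def proj(cam,P):
    c=vision.calibration(cam); f=192/np.tan(np.radians(c["fovy"])/2)
    E=np.array(c["extrinsics"]); p=E[:3,:3]@np.array(P,float)+E[:3,3]
    s=p[:2]/p[2]; s=s*(1+c["k1"]*(s@s)); return s*f+[c["cx"],c["cy"]]
E
python3 - <<'E'
from h import *
np.set_printoptions(precision=1,suppress=True)
s=read_state(); print({k:s[k] for k in("clock","position","tool_rot","force","grip_width")})
for c in("scene","top"):
    im,d=vision.get_image(c); cv2.imwrite(f"pics/{c}0.png",im); np.save(c+"0.npy",d)
    print(c,ray(c,(256,192)))
    for t,z in(("scraper_grip",68),("tube_rim",102),("awl_grip",None),("stand",0)):
        for o in vision.tip_of(c,t)[:2]: print(t,o["p"],np.array(o["xy"]), at_z(c,o["xy"],z) if z is not None else "")
E
```

```text
{'clock': 0.0, 'position': array([179.7, 598.1, 221.8]), 'tool_rot': array([-0. ,  0.1,  1. , -0. ]), 'force': array([0.8, 0.1, 0.1]), 'grip_width': 87.49084026883179}
scene (array([1432. , -672.6,  981.1]), array([-0.6,  0.5, -0.6]))
scraper_grip 0.74 [312.9 162.4] [556.1 241.8  68. ]
tube_rim 0.97 [194.5 213.4] [ 561.1 -203.7  102. ]
awl_grip 0.45 [282.2 179.3] 
stand 0.59 [296.9 185.4] [550.7 182.9   0. ]
top (array([ 314.5,  -17.5, 1545.5]), array([ 0.2,  0. , -1. ]))
scraper_grip 0.6 [177.6 192.2] [552.5 241.3  68. ]
scraper_grip 0.25 [310.3 192.1] [ 545.3 -195.7   68. ]
tube_rim 0.8 [309.5 189.2] [ 549.5 -189.3  102. ]
tube_rim 0.26 [357.  147.7] [ 683.7 -348.8  102. ]
awl_grip 0.39 [215.9 193.7] 
stand 0.82 [195.2 195.5] [550.9 192.3   0. ]
```

View pics/scene0.png

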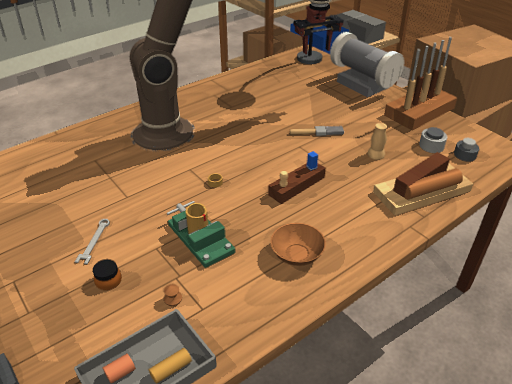

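View pics/top0.png

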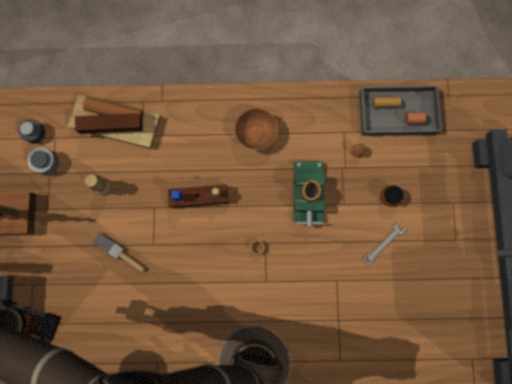

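Scene: blue handle at about (312,160), awl at (284,180) and brass tube in the green vice at (197,215). Top: blue handle at (176,195), tube at (311,190). I'll refine these with crops and colour segmentation.

```bash
python3 - <<'E'
from h import *
np.set_printoptions(precision=1,suppress=True)
a=cv2.imread("pics/scene0.png");b=cv2.imread("pics/top0.png")
def crop(im,x,y,w,h,k): return cv2.resize(im[y:y+h,x:x+w],None,fx=k,fy=k,interpolation=cv2.INTER_CUBIC)
A=crop(a,165,190,50,38,8);B=crop(a,262,145,70,57,8)[:304,:]
C=crop(b,290,160,50,38,8);D=crop(b,163,180,50,37,8)
def pad(i): return cv2.copyMakeBorder(i[:300,:400],0,300-min(300,i.shape[0]),0,400-min(400,i.shape[1]),0)
B=cv2.resize(crop(a,262,145,70,57,1),(400,300),interpolation=cv2.INTER_CUBIC)
cv2.imwrite("pics/crops.png",np.vstack([np.hstack([pad(A),B]),np.hstack([pad(C),pad(D)])]))
for n,im in(("scene",a),("top",b)):
    d=np.load(n+"0.npy"); i=im.astype(int); h=cv2.cvtColor(im,cv2.COLOR_BGR2HSV)
    bl=(i[...,0]>100)&(i[...,0]>i[...,2]*2)
    if n=="scene": bl[:130]=0
    else: bl[:, :160]=0
    ys,xs=np.nonzero(bl); print(n,"blue",len(xs),xs.min(),xs.max(),ys.min(),ys.max(),xs.mean(),ys.mean())
    P=np.array([at_d(n,(x,y),d[y,x]) for x,y in zip(xs,ys)]); print(np.median(P,0),P.min(0),P.max(0))
    top=P[:,2]>93
    if top.sum(): print("top",top.sum(),P[top].mean(0))
    red=(i[...,2]>110)&(i[...,1]<70)&(i[...,0]<70)
    x0,y0,x1,y1=(180,195,215,235) if n=="scene" else (295,170,330,210)
    m=np.zeros_like(red);m[y0:y1,x0:x1]=1
    ys,xs=np.nonzero(red&m); print("red",list(zip(xs,ys)))
    # points in rim height
    ys,xs=np.nonzero(m); P=np.array([at_d(n,(x,y),d[y,x]) for x,y in zip(xs,ys)])
    k=abs(P[:,2]-102)<6; print("rim",k.sum(),P[k].mean(0),P[k].min(0),P[k].max(0))
    # stand top
    m[:]=0
    x0,y0,x1,y1=(262,150,332,205) if n=="scene" else (160,178,235,212)
    m[y0:y1,x0:x1]=1; ys,xs=np.nonzero(m); P=np.array([at_d(n,(x,y),d[y,x]) for x,y in zip(xs,ys)])
    k=abs(P[:,2]-40)<5; r=cv2.minAreaRect(P[k][:,:2].astype(np.float32)); print("stand",k.sum(),P[k].mean(0),r)
    for t in ("scraper","awl_grip","tube","vice","stand"):
        for o in vision.tip_of(n,t)[:1]: print(t,o["p"],np.array(o["xy"]), at_z(n,o["xy"],dict(scraper=18,awl_grip=60,tube=22,vice=0,stand=0)[t]))
E
```

```text
scene blue 72 307 317 152 168 312.68055555555554 157.86111111111111
[555.5 241.4  90.3] [535.4 228.7  44.9] [562.1 259.2  99.7]
top 30 [549.1 242.6  95.4]
red [(np.int64(203), np.int64(214)), (np.int64(203), np.int64(215)), (np.int64(204), np.int64(215)), (np.int64(205), np.int64(216)), (np.int64(205), np.int64(217)), (np.int64(205), np.int64(218)), (np.int64(205), np.int64(220))]
rim 128 [ 554.4 -193.7  100.1] [ 519.1 -222.7   96.1] [ 585.2 -162.9  105.2]Traceback (most recent call last):
  File "<stdin>", line 29, in <module>
  File "h.py", line 14, in at_d
    o,v=ray(cam,uv); return o+v*dep
        ~~~^^^^^^^^
  File "h.py", line 4, in ray
    c=vision.calibration(cam); f=192/np.tan(np.radians(c["fovy"])/2)
ValueError: time passes only in moves, steps and waits
```

View pics/crops.png

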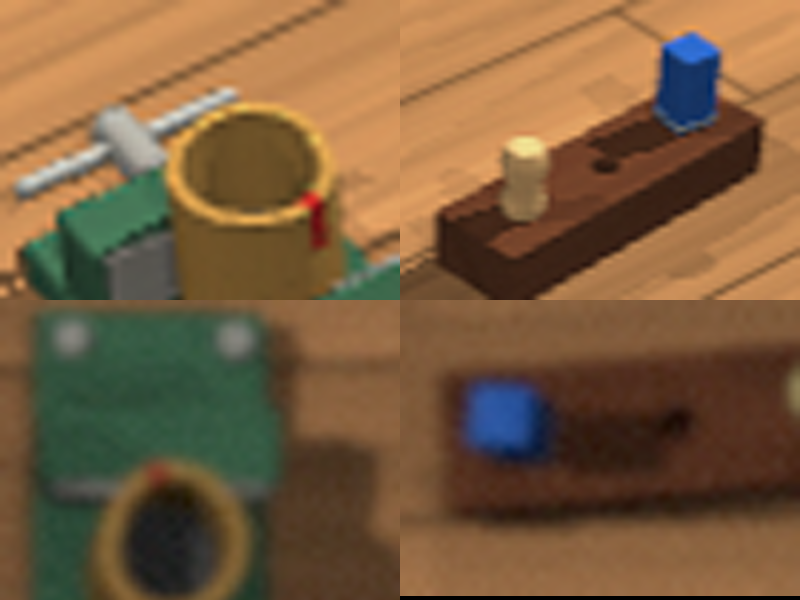

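```bash
sed -i 's/vision.calibration(cam)/cal(cam)/; s/^def ray/_C={}\ndef cal(n):\n    if n not in _C: _C[n]=vision.calibration(n)\n    return _C[n]\ndef ray/' h.py; python3 - <<'E'
from h import *
from scipy.optimize import least_squares as L
np.set_printoptions(precision=1,suppress=True)
def circ(P):
    r=L(lambda q:np.hypot(P[:,0]-q[0],P[:,1]-q[1])-q[2],[550,-195,30]);return r.x,r.fun
px=lambda x,y,x0,y0,k=8:(x0+(x+.5)/k-.5,y0+(y+.5)/k-.5)
P=np.array([at_z("scene",px(*q,165,190),102) for q in[(167,170),(195,118),(245,103),(300,118),(337,165),(185,200),(240,224)]])
print("rim scene",*circ(P)); print("red sc",at_z("scene",px(312,203,165,190),102))
P=np.array([at_z("top",px(*q,290,160),102) for q in[(95,240),(105,195),(170,162),(230,190),(250,240)]])
print("rim top",*circ(P)); print("red top",at_z("top",px(157,172,290,160),102))
k=400/70
for n,q in(("blue topface c",(691,48)),):
    print(n,at_z("scene",px(q[0]-400,q[1],262,145,k),96))
for q in[(664,42),(690,33),(719,46),(692,63)]: print("corner",at_z("scene",px(q[0]-400,q[1],262,145,k),96))
print("hole sc",at_z("scene",px(205,166,262,145,k),40))
print("stand corners sc",[at_z("scene",px(x-400,y,262,145,k),40) for x,y in[(763,122),(436,216),(518,256)]])
print("blue top",at_z("top",px(102,117,163,180),96),"hole",at_z("top",px(280,118,163,180),40))
print("stand corners top",at_z("top",px(48,78,163,180),40),at_z("top",px(55,208,163,180),40))
for n in("scene","top"):
    d=np.load(n+"0.npy")
    x0,y0,x1,y1=(262,150,332,205) if n=="scene" else (160,178,235,212)
    P=np.array([at_d(n,(x,y),d[y,x]) for y in range(y0,y1) for x in range(x0,x1)])
    j=abs(P[:,2]-40)<5; print("stand",j.sum(),P[j].mean(0),cv2.minAreaRect(P[j][:,:2].astype(np.float32)))
    x0,y0,x1,y1=(180,195,215,235) if n=="scene" else (295,170,330,210)
    P=np.array([at_d(n,(x,y),d[y,x]) for y in range(y0,y1) for x in range(x0,x1)])
    j=abs(P[:,2]-102)<6; print("rim",j.sum(),P[j].mean(0),cv2.minEnclosingCircle(P[j][:,:2].astype(np.float32)))
    im=cv2.imread(f"pics/{n}0.png").astype(int); bl=(im[...,0]>100)&(im[...,0]>im[...,2]*2)
    if n=="scene": bl[:130]=0
    else: bl[:,:160]=0
    ys,xs=np.nonzero(bl); P=np.array([at_d(n,(x,y),d[y,x]) for x,y in zip(xs,ys)]); print("blue",len(P),np.median(P,0))
E
```

```text
rim scene [ 550.9 -192.9   29.6] [-1.2  1.6  1.4 -2.3  0.3 -1.5  1.8]
red sc [ 581.5 -187.8  102. ]
rim top [ 549.  -194.2   31.1] [-0.4  0.6 -0.1 -0.3  0.3]
red top [ 576.  -189.3  102. ]
blue topface c [545.2 247.6  96. ]
corner [531.7 239.8  96. ]
corner [534.2 257.2  96. ]
corner [553.4 261.1  96. ]
corner [556.1 238.1  96. ]
hole sc [543.1 189.4  40. ]
stand corners sc [array([568. , 287.6,  40. ]), array([519.5,  87.2,  40. ]), array([573.3,  99.9,  40. ])]
blue top [541.6 243.8  96. ] hole [548.7 178.9  40. ]
stand corners top [567.4 276.9  40. ] [512.2 273.2  40. ]
stand 612 [556.6 171.1  39. ] ((552.2354736328125, 180.36370849609375), (66.88541412353516, 204.89694213867188), 3.7652103900909424)
rim 128 [ 554.4 -193.7  100.1] ((551.889404296875, -192.01211547851562), 33.475887298583984)
blue 72 [555.5 241.4  90.3]
stand 717 [545.9 179.4  39.3] ((547.1250610351562, 180.62637329101562), (61.0369758605957, 199.71949768066406), 4.096125602722168)
rim 89 [ 548.2 -195.4  100.9] ((547.2509155273438, -192.4256134033203), 32.52444839477539)
blue 53 [542.9 244.7  93.4]
```

The stand is at about (548.5, 180.5) with 4° yaw, so the tool should be at about (544, 245). The cameras agree with that. The rim is at about (550, -193), with the mark about 10° off world +x.

```bash
python3 - <<'E'
from h import *
from scipy.spatial.transform import Rotation as R
s=read_state();q=s["tool_rot"];print(s["clock"],s["position"],R.from_quat([q[1],q[2],q[3],q[0]]).as_matrix().round(3))
E
python3 -m crank '[{"xyz":[0.033,-0.03,0],"yaw":0,"gripper":-1},{"xyz":[0.033,-0.03,0],"yaw":0,"gripper":-1},{"xyz":[0.033,-0.03,0],"yaw":0,"gripper":-1},{"xyz":[0.033,-0.03,0],"yaw":0,"gripper":-1},{"xyz":[0.033,-0.03,0],"yaw":0,"gripper":-1},{"xyz":[0.033,-0.03,0],"yaw":0,"gripper":-1},{"xyz":[0.033,-0.03,0],"yaw":0,"gripper":-1},{"xyz":[0.033,-0.03,0],"yaw":0,"gripper":-1},{"xyz":[0.033,-0.03,0],"yaw":0,"gripper":-1},{"xyz":[0.033,-0.03,0],"yaw":0,"gripper":-1},{"xyz":[0.034,-0.033,0],"yaw":0,"gripper":-1},{"xyz":[0,-0.02,0],"yaw":0,"gripper":-1},{"xyz":[0,0,0],"yaw":0,"gripper":-1}]'
```

```text
0.5 [179.80856658 598.55024968 222.63018055] [[-0.958  0.288  0.   ]
 [ 0.288  0.958 -0.   ]
 [-0.    -0.    -1.   ]]
clock: 1.8
position: [544.8, 241.5, 222.6]
tool_rot: [0.0, 0.148, 0.989, -0.001]
force: [-0.7, 0.1, -0.4]
grip_width: 88.2
gripper_force: 0.0
```

```bash
python3 -m crank '[{"xyz":[0,0.002,-0.04],"yaw":7,"gripper":-1},{"xyz":[0,0.001,-0.04],"yaw":7,"gripper":-1},{"xyz":[-0.001,0.001,-0.03],"yaw":6.7,"gripper":-1},{"xyz":[0,0,-0.03],"yaw":0,"gripper":-1},{"xyz":[0,0,-0.02],"yaw":0,"gripper":-1},{"xyz":[0,0,-0.0115],"yaw":0,"gripper":-1},{"xyz":[0,0,0],"yaw":0,"gripper":-1}]'; python3 - <<'E'
from h import *
im,d=vision.get_image("scene"); im=cv2.resize(im[120:210,240:360],None,fx=5,fy=5,interpolation=cv2.INTER_CUBIC)
im2,d=vision.get_image("top"); im2=cv2.resize(im2[170:220,150:210],None,fx=2.5,fy=2.5)
cv2.imwrite("pics/g.png",im)
E
```

```text
clock: 2.5
position: [541.2, 250.5, 49.9]
tool_rot: [-0.001, -0.036, 0.999, -0.0]
force: [-0.1, 0.6, 0.7]
grip_width: 87.8
gripper_force: 0.0
```

View pics/g.png

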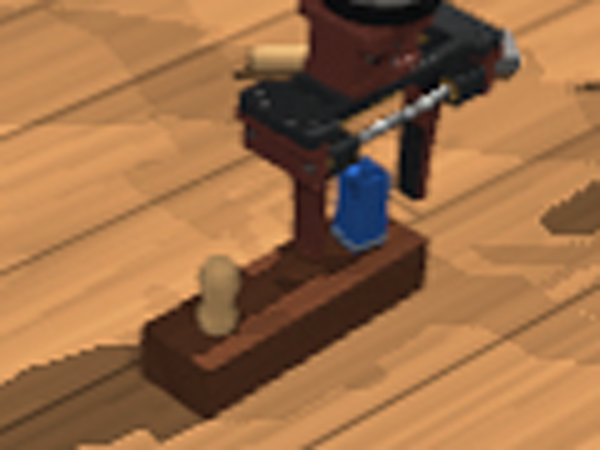

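The open fingers straddle the blue handle, at about (362,205) in the crop. I'll shift a little and close.

```bash
python3 -m crank '[{"xyz":[0.002,-0.004,0.0015],"yaw":0,"gripper":-1},{"xyz":[0,0,0],"yaw":0,"gripper":-1},{"xyz":[0,0,0],"yaw":0,"gripper":1},{"xyz":[0,0,0],"yaw":0,"gripper":1},{"xyz":[0,0,0],"yaw":0,"gripper":1},{"xyz":[0,0,0],"yaw":0,"gripper":1},{"xyz":[0,0,0],"yaw":0,"gripper":1},{"xyz":[0,0,0],"yaw":0,"gripper":1},{"xyz":[0,0,0],"yaw":0,"gripper":1},{"xyz":[0,0,0],"yaw":0,"gripper":1}]'
```

```text
clock: 3.6
position: [544.7, 245.7, 52.6]
tool_rot: [-0.0, -0.035, 0.999, 0.0]
force: [0.1, -0.9, 0.1]
grip_width: 27.5
gripper_force: 7.8
```

```bash
python3 -m crank '[{"xyz":[0,0,0],"yaw":0,"gripper":1},{"xyz":[0,0,0],"yaw":0,"gripper":1},{"xyz":[0,0,0],"yaw":0,"gripper":1}]';python3 -c "
from h import *
s=read_state();print(s['position'],s['force'],s['clock'])"; python3 -m crank '[{"xyz":[0,0,0.01],"yaw":0,"gripper":1},{"xyz":[0,0,0.02],"yaw":0,"gripper":1},{"xyz":[0,0,0.02],"yaw":0,"gripper":1},{"xyz":[0,0,0.03],"yaw":0,"gripper":1},{"xyz":[0,0,0.04],"yaw":0,"gripper":1},{"xyz":[0,0,0.03],"yaw":0,"gripper":1},{"xyz":[0,0,0],"yaw":0,"gripper":1},{"xyz":[0,0,0],"yaw":0,"gripper":1}]'
```

```text
clock: 3.9
position: [544.8, 245.7, 52.6]
tool_rot: [-0.0, -0.035, 0.999, 0.0]
force: [-0.1, 1.4, -0.8]
grip_width: 26.7
gripper_force: 28.6
[544.7692517  245.65188442  52.62448423] [-0.14815657  1.36932554 -0.84706946] 3.9
clock: 4.7
position: [544.9, 245.5, 203.5]
tool_rot: [0.001, -0.035, 0.999, 0.0]
force: [-1.2, -0.8, -1.6]
grip_width: 26.7
gripper_force: 28.7
```

```bash
python3 -m crank '[{"xyz":[0.001,-0.02,0],"yaw":0,"gripper":1},{"xyz":[0.001,-0.045,0],"yaw":0,"gripper":1},{"xyz":[0.001,-0.045,0],"yaw":0,"gripper":1},{"xyz":[0.001,-0.045,0],"yaw":0,"gripper":1},{"xyz":[0.001,-0.045,0],"yaw":0,"gripper":1},{"xyz":[0,-0.045,0],"yaw":0,"gripper":1},{"xyz":[0,-0.045,0],"yaw":0,"gripper":1},{"xyz":[0,-0.045,0],"yaw":0,"gripper":1},{"xyz":[0,-0.045,0],"yaw":0,"gripper":1},{"xyz":[0,-0.039,0],"yaw":0,"gripper":1},{"xyz":[0,-0.02,0],"yaw":0,"gripper":1},{"xyz":[0,0,-0.03],"yaw":0,"gripper":1},{"xyz":[0,0,-0.02],"yaw":0,"gripper":1},{"xyz":[0,0,0],"yaw":0,"gripper":1},{"xyz":[0,0,0],"yaw":0,"gripper":1}]'; python3 - <<'E'
from h import *
im,d=vision.get_image("scene"); s=read_state(); print(s["position"],s["force"])
cv2.imwrite("pics/t.png",cv2.resize(im[150:240,150:250],None,fx=6,fy=6,interpolation=cv2.INTER_CUBIC))
p=s["position"]
for z in(-34,-12): print(z,(proj("scene",p+[0,0,z])-[150,150])*6)
print("rim",(proj("scene",[550,-193.3,102])-[150,150])*6)
for t in("scraper_tip","tube_rim"):
    for o in vision.tip_of("scene",t)[:1]: print(t,o["p"],(np.array(o["xy"])-150)*6)
E
```

```text
clock: 6.2
position: [549.1, -193.2, 151.8]
tool_rot: [-0.001, -0.035, 0.999, 0.0]
force: [-0.5, -1.5, -0.1]
grip_width: 27.0
gripper_force: 28.7
[ 549.80393721 -193.34315894  152.75313781] [ 0.37244596  0.11603047 -0.98033814]
-34 [269.79221258 330.06895977]
-12 [265.69413341 292.91185572]
rim [273.17435943 358.018255  ]
scraper_tip 0.57 [267.  346.2]
tube_rim 0.89 [267.6 381. ]
```

View pics/t.png

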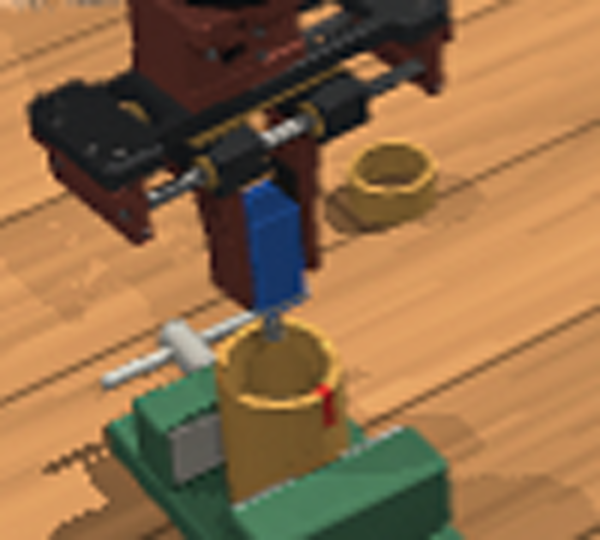

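The blade tip at (272,337) is above the bore, with the rim centre at about (280,365), so the alignment agrees to about 1 px. I'll descend and approach the mark.

```bash
python3 -m crank '[{"xyz":[0,0,-0.01],"yaw":0,"gripper":1},{"xyz":[0,0,-0.01],"yaw":0,"gripper":1},{"xyz":[0,0,-0.006],"yaw":0,"gripper":1},{"xyz":[0.0059,0.001,0],"yaw":0,"gripper":1},{"xyz":[0.0059,0.001,0],"yaw":0,"gripper":1},{"xyz":[0,0,0],"yaw":0,"gripper":1},{"xyz":[0,0,0],"yaw":0,"gripper":1}]'
```

```text
clock: 7.05
position: [562.0, -191.4, 126.8]
tool_rot: [0.0, -0.035, 0.999, -0.0]
force: [-1.1, -0.1, -1.9]
grip_width: 26.7
gripper_force: 28.7
```

```bash
python3 -m crank '[{"xyz":[0.001,0.0002,0],"yaw":0,"gripper":1},{"xyz":[0.001,0.0002,0],"yaw":0,"gripper":1},{"xyz":[0,0,0],"yaw":0,"gripper":1}]'; python3 -m crank '[{"xyz":[0.0005,0.0001,0],"yaw":0,"gripper":1},{"xyz":[0.0005,0.0001,0],"yaw":0,"gripper":1},{"xyz":[0,0,0],"yaw":0,"gripper":1}]';  python3 -m crank '[{"xyz":[0.0005,0.0001,0],"yaw":0,"gripper":1},{"xyz":[0,0,0],"yaw":0,"gripper":1},{"xyz":[0,0,0],"yaw":0,"gripper":1}]'
```

```text
clock: 7.35
position: [563.7, -191.0, 126.8]
tool_rot: [0.0, -0.035, 0.999, 0.0]
force: [0.1, -0.6, -0.6]
grip_width: 26.7
gripper_force: 28.7
clock: 7.65
position: [564.6, -190.8, 126.7]
tool_rot: [0.0, -0.035, 0.999, 0.0]
force: [-0.8, -0.3, -1.1]
grip_width: 26.6
gripper_force: 28.7
clock: 7.95
position: [565.1, -190.7, 126.6]
tool_rot: [-0.0, -0.035, 0.999, 0.0]
force: [0.0, 0.6, -2.2]
grip_width: 27.0
gripper_force: 28.7
```

```bash
python3 -m crank '[{"xyz":[0.0004,0.0001,0],"yaw":0,"gripper":1},{"xyz":[0,0,0],"yaw":0,"gripper":1},{"xyz":[0,0,0],"yaw":0,"gripper":1}]' | grep -E 'force|pos';  python3 -m crank '[{"xyz":[0.0004,0.0001,0],"yaw":0,"gripper":1},{"xyz":[0,0,0],"yaw":0,"gripper":1},{"xyz":[0,0,0],"yaw":0,"gripper":1}]'| grep -E 'force|pos'; python3 -m crank '[{"xyz":[0.0004,0,0],"yaw":0,"gripper":1},{"xyz":[0,0,0],"yaw":0,"gripper":1},{"xyz":[0,0,0],"yaw":0,"gripper":1}]'| grep -E 'force|pos'
```

```text
position: [565.5, -190.6, 126.7]
force: [-0.2, -0.1, -0.7]
gripper_force: 28.7
position: [565.9, -190.5, 126.7]
force: [0.5, -0.9, -1.7]
gripper_force: 28.7
position: [566.3, -190.5, 126.6]
force: [0.6, -0.3, -0.8]
gripper_force: 28.7
```

```bash
python3 -m crank '[{"xyz":[0.0004,0.0001,0],"yaw":0,"gripper":1},{"xyz":[0,0,0],"yaw":0,"gripper":1},{"xyz":[0,0,0],"yaw":0,"gripper":1}]' | grep -E '^force|pos';  python3 -m crank '[{"xyz":[0.0004,0.0001,0],"yaw":0,"gripper":1},{"xyz":[0,0,0],"yaw":0,"gripper":1},{"xyz":[0,0,0],"yaw":0,"gripper":1}]'| grep -E '^force|pos'; python3 -m crank '[{"xyz":[0.0004,0,0],"yaw":0,"gripper":1},{"xyz":[0,0,0],"yaw":0,"gripper":1},{"xyz":[0,0,0],"yaw":0,"gripper":1}]'| grep -E '^force|pos'
```

```text
position: [566.7, -190.4, 126.7]
force: [0.9, -0.5, -1.2]
position: [567.1, -190.3, 126.6]
force: [-0.5, 0.0, -1.9]
position: [567.5, -190.3, 126.6]
force: [-0.0, -0.8, -1.1]
```

```bash
python3 -m crank '[{"xyz":[0.0004,0.0001,0],"yaw":0,"gripper":1},{"xyz":[0,0,0],"yaw":0,"gripper":1},{"xyz":[0,0,0],"yaw":0,"gripper":1}]' | grep -E '^force|pos';  python3 -m crank '[{"xyz":[0.0004,0.0001,0],"yaw":0,"gripper":1},{"xyz":[0,0,0],"yaw":0,"gripper":1},{"xyz":[0,0,0],"yaw":0,"gripper":1}]'| grep -E '^force|pos'
```

```text
position: [567.9, -190.2, 126.7]
force: [0.9, 0.2, -1.6]
position: [568.3, -190.1, 126.7]
force: [-0.5, -0.5, -0.6]
```

```bash
python3 -m crank '[{"xyz":[0.0004,0.0001,0],"yaw":0,"gripper":1},{"xyz":[0,0,0],"yaw":0,"gripper":1},{"xyz":[0,0,0],"yaw":0,"gripper":1}]' | grep -E '^force|pos';  python3 -m crank '[{"xyz":[0.0004,0.0001,0],"yaw":0,"gripper":1},{"xyz":[0,0,0],"yaw":0,"gripper":1},{"xyz":[0,0,0],"yaw":0,"gripper":1}]'| grep -E '^force|pos'; python3 -m crank '[{"xyz":[0.0004,0,0],"yaw":0,"gripper":1},{"xyz":[0,0,0],"yaw":0,"gripper":1},{"xyz":[0,0,0],"yaw":0,"gripper":1}]'| grep -E '^force|pos'
```

```text
position: [568.7, -190.1, 126.7]
force: [-0.3, 0.7, -0.7]
position: [569.1, -189.9, 126.6]
force: [0.3, 0.5, -1.3]
position: [569.5, -189.9, 126.7]
force: [0.3, 0.2, -1.2]
```

```bash
python3 -m crank '[{"xyz":[0.0004,0.0001,0],"yaw":0,"gripper":1},{"xyz":[0,0,0],"yaw":0,"gripper":1}]' | grep -E '^force|pos';  python3 -m crank '[{"xyz":[0.0004,0.0001,0],"yaw":0,"gripper":1},{"xyz":[0,0,0],"yaw":0,"gripper":1}]'| grep -E '^force|pos'
```

```text
position: [570.0, -189.8, 126.7]
force: [0.5, -0.3, -1.2]
position: [570.4, -189.7, 126.7]
force: [0.2, 0.6, -1.4]
```

```bash
python3 -m crank '[{"xyz":[0.0004,0.0001,0],"yaw":0,"gripper":1},{"xyz":[0,0,0],"yaw":0,"gripper":1}]' | grep -E '^force|pos';  python3 -m crank '[{"xyz":[0.0004,0.0001,0],"yaw":0,"gripper":1},{"xyz":[0,0,0],"yaw":0,"gripper":1}]'| grep -E '^force|pos'; python3 -m crank '[{"xyz":[0.0004,0,0],"yaw":0,"gripper":1},{"xyz":[0,0,0],"yaw":0,"gripper":1}]'| grep -E '^force|pos'
```

```text
position: [570.7, -189.6, 126.6]
force: [-0.1, 1.0, -2.1]
position: [571.2, -189.5, 126.6]
force: [0.3, 0.7, -1.4]
position: [571.6, -189.5, 126.7]
force: [0.7, -0.3, -2.1]
```

```bash
python3 -m crank '[{"xyz":[0.0004,0.0001,0],"yaw":0,"gripper":1},{"xyz":[0,0,0],"yaw":0,"gripper":1}]' | grep -E '^force|pos';  python3 -m crank '[{"xyz":[0.0004,0.0001,0],"yaw":0,"gripper":1},{"xyz":[0,0,0],"yaw":0,"gripper":1}]'| grep -E '^force|pos'
```

```text
position: [572.0, -189.4, 126.6]
force: [-0.6, -0.5, -1.6]
position: [572.1, -189.4, 126.6]
force: [-0.9, 0.3, -1.3]
```

```bash
python3 -m crank '[{"xyz":[0.0003,0,0],"yaw":0,"gripper":1},{"xyz":[0,0,0],"yaw":0,"gripper":1}]' | grep -E '^force|pos'
```

```text
position: [572.2, -189.4, 126.6]
force: [-1.7, 0.3, 0.0]
```

```bash
python3 -m crank '[{"xyz":[0.0004,0,0],"yaw":0,"gripper":1},{"xyz":[0,0,0],"yaw":0,"gripper":1},{"xyz":[0,0,0],"yaw":0,"gripper":1}]' | grep -E '^force|pos|clock'
```

```text
clock: 13.15
position: [572.4, -189.4, 126.5]
force: [-4.3, -0.2, 1.3]
```

```bash
python3 -m crank '[{"xyz":[0.0003,0.0,0],"yaw":0,"gripper":1},{"xyz":[0,0,0],"yaw":0,"gripper":1}]'| grep -E '^force|pos|clock'
```

```text
clock: 13.35
position: [572.7, -189.3, 126.5]
force: [-5.4, -0.0, 0.4]
```

Contact at the mark is about 5.4 N, with an overall stiffness of about 4.5 N/mm. I'll write a small helper that logs the wall points and suggests the next step. I'll type the rows myself.

```bash
cat > n.py <<'E'
# n.py dx dy step : last commanded shift (mm), next step (deg) -> logs wall point, suggests next shift for ~5.5 N
import sys,json,os
from h import *
c=np.array([549.8,-193.3]); dx,dy,step=map(float,sys.argv[1:4])
L=json.load(open("log.json")) if os.path.exists("log.json") else {"C":[573.3,-189.3],"pts":[]}
s=read_state(); F=np.array(s["force"][:2])
C=np.array(L["C"])+[dx,dy]; v=C-c; u=v/np.hypot(*v); Fr=-F@u
k=4.5+3.5*u[1]**2
t=np.arctan2(v[1],v[0]); L["C"]=list(C)
if Fr>1: L["pts"].append([t,np.hypot(*v)-Fr/k])
json.dump(L,open("log.json","w"))
p=np.array(L["pts"]); K=lambda a,b:4*np.exp(-2*np.sin((a[:,None]-b)/2)**2/0.8**2)
def r(x): return 21+K(np.atleast_1d(x),p[:,0])@np.linalg.solve(K(p[:,0],p[:,0])+.02*np.eye(len(p)),p[:,1]-21)
def tgt(x):
    w=np.array([np.cos(x),np.sin(x)]); return c+w*(r(x)[0]+5.5/(4.5+3.5*w[1]**2))
print("clock %.2f Fr %.1f Ft %.1f F %s pos %s z %.1f ang %.1f wall r %.2f"%(s["clock"],Fr,F@[-u[1],u[0]],F.round(1),s["position"][:2].round(1),s["position"][2],np.degrees(t),p[-1,1]))
for st in(step/2,step): print("  to %.0f: total shift"%st,(tgt(t-np.radians(st))-C).round(2))
E
python3 n.py 0 0 12
```

```text
clock 13.35 Fr 5.3 Ft 0.9 F [-5.4 -0. ] pos [ 572.7 -189.3] z 126.5 ang 9.7 wall r 22.69
  to 6: total shift [ 0.34 -2.48]
  to 12: total shift [ 0.33 -4.97]
```

```bash
python3 -m crank '[{"xyz":[0,0,0],"yaw":0,"gripper":1},{"xyz":[0.0002,-0.0016,0],"yaw":0,"gripper":1},{"xyz":[0.0001,-0.0016,0],"yaw":0,"gripper":1},{"xyz":[0,-0.0016,0],"yaw":0,"gripper":1},{"xyz":[0,0,0],"yaw":0,"gripper":1}]' >/dev/null; python3 n.py 0.3 -4.8 12
```

```text
clock 13.85 Fr 4.8 Ft 2.1 F [-4.8  2.3] pos [ 573.2 -193.6] z 126.2 ang -1.9 wall r 22.74
  to 6: total shift [-0.11 -2.5 ]
  to 12: total shift [-0.67 -4.93]
```

```bash
python3 -m crank '[{"xyz":[0,-0.0016,0],"yaw":0,"gripper":1},{"xyz":[-0.0002,-0.0016,0],"yaw":0,"gripper":1},{"xyz":[-0.0005,-0.0017,0],"yaw":0,"gripper":1},{"xyz":[0,0,0],"yaw":0,"gripper":1}]' >/dev/null; python3 n.py -0.7 -4.9 15
```

```text
clock 14.25 Fr 4.9 Ft 3.1 F [-4.1  4.2] pos [ 572.5 -197.7] z 126.2 ang -13.9 wall r 22.74
  to 8: total shift [-0.96 -2.96]
  to 15: total shift [-2.42 -5.7 ]
```

```bash
python3 -m crank '[{"xyz":[-0.0004,-0.0015,0],"yaw":0,"gripper":1},{"xyz":[-0.0006,-0.0015,0],"yaw":0,"gripper":1},{"xyz":[-0.0007,-0.0014,0],"yaw":0,"gripper":1},{"xyz":[-0.0008,-0.0013,0],"yaw":0,"gripper":1},{"xyz":[0,0,0],"yaw":0,"gripper":1}]' >/dev/null; python3 n.py -2.5 -5.7 15
```

```text
clock 14.75 Fr 5.4 Ft 3.6 F [-3.   5.8] pos [ 570.6 -202.4] z 126.2 ang -29.0 wall r 22.52
  to 8: total shift [-1.83 -2.47]
  to 15: total shift [-3.96 -4.65]
```

```bash
python3 -m crank '[{"xyz":[-0.0009,-0.0013,0],"yaw":0,"gripper":1},{"xyz":[-0.0011,-0.0012,0],"yaw":0,"gripper":1},{"xyz":[0,0,0],"yaw":0,"gripper":1},{"xyz":[-0.0011,-0.0011,0],"yaw":0,"gripper":1},{"xyz":[-0.0012,-0.001,0],"yaw":0,"gripper":1},{"xyz":[0,0,0],"yaw":0,"gripper":1}]' >/dev/null; python3 n.py -4.3 -4.6 15
```

```text
clock 15.35 Fr 5.1 Ft 2.6 F [-1.8  5.5] pos [ 567.  -206.9] z 126.5 ang -44.5 wall r 22.01
  to 8: total shift [-2.37 -1.81]
  to 15: total shift [-4.96 -3.23]
```

```bash
python3 -m crank '[{"xyz":[-0.0011,-0.0009,0],"yaw":0,"gripper":1},{"xyz":[-0.0013,-0.0009,0],"yaw":0,"gripper":1},{"xyz":[-0.0013,-0.0008,0],"yaw":0,"gripper":1},{"xyz":[-0.0013,-0.0006,0],"yaw":0,"gripper":1},{"xyz":[0,0,0],"yaw":0,"gripper":1}]' >/dev/null; python3 n.py -5.0 -3.2 15
```

```text
clock 15.85 Fr 5.2 Ft 2.4 F [-0.6  5.7] pos [ 562.5 -210.4] z 126.7 ang -59.5 wall r 21.55
  to 8: total shift [-2.68 -1.12]
  to 15: total shift [-5.46 -1.88]
```

```bash
python3 -m crank '[{"xyz":[-0.0013,-0.0006,0],"yaw":0,"gripper":1},{"xyz":[-0.0014,-0.0005,0],"yaw":0,"gripper":1},{"xyz":[-0.0014,-0.0004,0],"yaw":0,"gripper":1},{"xyz":[-0.0014,-0.0003,0],"yaw":0,"gripper":1},{"xyz":[0,0,0],"yaw":0,"gripper":1}]' >/dev/null; python3 n.py -5.5 -1.8 15
```

```text
clock 16.35 Fr 5.4 Ft 2.3 F [0.8 5.8] pos [ 557.1 -212.8] z 127.0 ang -74.6 wall r 21.09
  to 8: total shift [-2.81 -0.42]
  to 15: total shift [-5.63 -0.5 ]
```

```bash
python3 -m crank '[{"xyz":[-0.0014,-0.0002,0],"yaw":0,"gripper":1},{"xyz":[-0.0014,-0.0002,0],"yaw":0,"gripper":1},{"xyz":[-0.0014,-0.0001,0],"yaw":0,"gripper":1},{"xyz":[-0.0014,0,0],"yaw":0,"gripper":1},{"xyz":[0,0,0],"yaw":0,"gripper":1}]' >/dev/null; python3 n.py -5.6 -0.5 15
```

```text
clock 16.85 Fr 4.8 Ft 1.4 F [1.4 4.8] pos [ 551.6 -213.8] z 127.1 ang -89.5 wall r 20.90
  to 8: total shift [-2.81  0.12]
  to 15: total shift [-5.58  0.64]
```

```bash
python3 -m crank '[{"xyz":[-0.0014,0,0],"yaw":0,"gripper":1},{"xyz":[-0.0014,0.0001,0],"yaw":0,"gripper":1},{"xyz":[-0.0014,0.0002,0],"yaw":0,"gripper":1},{"xyz":[-0.0014,0.0003,0],"yaw":0,"gripper":1},{"xyz":[0,0,0],"yaw":0,"gripper":1}]' >/dev/null; python3 n.py -5.6 0.6 15
```

```text
clock 17.35 Fr 5.3 Ft 1.8 F [3.  4.7] pos [ 546.4 -213.4] z 127.3 ang -104.5 wall r 20.90
  to 8: total shift [-2.72  0.8 ]
  to 15: total shift [-5.32  1.95]
```

```bash
python3 -m crank '[{"xyz":[-0.0014,0.0003,0],"yaw":0,"gripper":1},{"xyz":[-0.0014,0.0004,0],"yaw":0,"gripper":1},{"xyz":[-0.0013,0.0005,0],"yaw":0,"gripper":1},{"xyz":[-0.0012,0.0006,0],"yaw":0,"gripper":1},{"xyz":[0,0,0],"yaw":0,"gripper":1}]' >/dev/null; python3 n.py -5.3 1.8 15
```

```text
clock 17.85 Fr 6.6 Ft 0.6 F [3.7 5.4] pos [ 541.6 -211.9] z 127.6 ang -119.3 wall r 20.98
  to 8: total shift [-2.37  1.6 ]
  to 15: total shift [-4.62  3.38]
```

```bash
python3 -m crank '[{"xyz":[-0.0012,0.0008,0],"yaw":0,"gripper":1},{"xyz":[-0.0012,0.0008,0],"yaw":0,"gripper":1},{"xyz":[-0.0011,0.0008,0],"yaw":0,"gripper":1},{"xyz":[-0.001,0.001,0],"yaw":0,"gripper":1},{"xyz":[0,0,0],"yaw":0,"gripper":1}]' >/dev/null; python3 n.py -4.5 3.4 15
```

```text
clock 18.35 Fr 5.2 Ft 0.8 F [4.2 3.2] pos [ 537.1 -209. ] z 127.7 ang -134.1 wall r 21.02
  to 8: total shift [-2.02  2.04]
  to 15: total shift [-3.72  4.37]
```

```bash
python3 -m crank '[{"xyz":[-0.0011,0.001,0],"yaw":0,"gripper":1},{"xyz":[-0.001,0.0011,0],"yaw":0,"gripper":1},{"xyz":[-0.0009,0.0011,0],"yaw":0,"gripper":1},{"xyz":[-0.0008,0.0012,0],"yaw":0,"gripper":1},{"xyz":[0,0,0],"yaw":0,"gripper":1}]' >/dev/null; python3 n.py -3.8 4.4 15
```

```text
clock 18.85 Fr 4.5 Ft 1.6 F [4.7 0.9] pos [ 533.1 -205. ] z 127.6 ang -149.3 wall r 21.28
  to 8: total shift [-1.61  2.45]
  to 15: total shift [-2.74  5.17]
```

```bash
python3 -m crank '[{"xyz":[-0.0009,0.0012,0],"yaw":0,"gripper":1},{"xyz":[-0.0008,0.0013,0],"yaw":0,"gripper":1},{"xyz":[-0.0006,0.0013,0],"yaw":0,"gripper":1},{"xyz":[-0.0005,0.0014,0],"yaw":0,"gripper":1},{"xyz":[0,0,0],"yaw":0,"gripper":1}]' >/dev/null; python3 n.py -2.8 5.2 15
```

```text
clock 19.35 Fr 5.7 Ft 1.0 F [5.8 0.6] pos [ 530.1 -200.3] z 127.6 ang -164.4 wall r 21.44
  to 8: total shift [-0.69  2.89]
  to 15: total shift [-0.98  5.85]
```

```bash
python3 -m crank '[{"xyz":[-0.0004,0.0015,0],"yaw":0,"gripper":1},{"xyz":[-0.0003,0.0014,0],"yaw":0,"gripper":1},{"xyz":[-0.0002,0.0015,0],"yaw":0,"gripper":1},{"xyz":[-0.0001,0.0014,0],"yaw":0,"gripper":1},{"xyz":[0,0,0],"yaw":0,"gripper":1}]' >/dev/null; python3 n.py -1 5.8 15
```

```text
clock 19.85 Fr 4.5 Ft 1.1 F [ 4.5 -1. ] pos [ 528.  -194.4] z 127.2 ang -179.2 wall r 21.81
  to 8: total shift [-0.16  3.02]
  to 15: total shift [0.33 6.  ]
```

```bash
python3 -m crank '[{"xyz":[-0.0001,0.0015,0],"yaw":0,"gripper":1},{"xyz":[-0.0001,0.0015,0],"yaw":0,"gripper":1},{"xyz":[0.0002,0.0015,0],"yaw":0,"gripper":1},{"xyz":[0.0002,0.0015,0],"yaw":0,"gripper":1},{"xyz":[0,0,0],"yaw":0,"gripper":1}]' >/dev/null; python3 n.py 0.2 6 15
```

```text
clock 20.35 Fr 5.7 Ft 0.9 F [ 5.3 -2.3] pos [ 527.7 -188.4] z 126.9 ang 165.8 wall r 22.11
  to 8: total shift [0.94 2.9 ]
  to 15: total shift [2.25 5.65]
```

```bash
python3 -m crank '[{"xyz":[0.0004,0.0015,0],"yaw":0,"gripper":1},{"xyz":[0.0004,0.0014,0],"yaw":0,"gripper":1},{"xyz":[0.0006,0.0014,0],"yaw":0,"gripper":1},{"xyz":[0.0007,0.0014,0],"yaw":0,"gripper":1},{"xyz":[0,0,0],"yaw":0,"gripper":1}]' >/dev/null; python3 n.py 2.1 5.7 15
```

```text
clock 20.85 Fr 3.8 Ft 1.7 F [ 2.5 -3.3] pos [ 529.2 -182.7] z 126.6 ang 150.9 wall r 22.74
  to 8: total shift [1.34 2.82]
  to 15: total shift [3.29 5.27]
```

```bash
python3 -m crank '[{"xyz":[0.0004,0.0014,0],"yaw":0,"gripper":1},{"xyz":[0.0008,0.0014,0],"yaw":0,"gripper":1},{"xyz":[0.0009,0.0014,0],"yaw":0,"gripper":1},{"xyz":[0.001,0.0012,0],"yaw":0,"gripper":1},{"xyz":[0,0,0],"yaw":0,"gripper":1}]' >/dev/null; python3 n.py 3.1 5.4 14
```

```text
clock 21.35 Fr 6.9 Ft 4.1 F [ 2.1 -7.7] pos [ 531.7 -179. ] z 126.7 ang 136.0 wall r 23.08
  to 7: total shift [2.29 1.86]
  to 14: total shift [4.68 3.56]
```

```bash
python3 -m crank '[{"xyz":[0.0012,0.0004,0],"yaw":0,"gripper":1},{"xyz":[0.0012,0.0008,0],"yaw":0,"gripper":1},{"xyz":[0.0012,0.0007,0],"yaw":0,"gripper":1},{"xyz":[0,0,0],"yaw":0,"gripper":1}]' >/dev/null; python3 n.py 3.6 1.9 12
```

```text
clock 21.75 Fr 5.7 Ft 2.3 F [ 1.5 -5.9] pos [ 535.1 -176.4] z 126.4 ang 126.4 wall r 22.40
  to 6: total shift [2.11 1.21]
  to 12: total shift [4.39 2.02]
```

```bash
python3 -m crank '[{"xyz":[0.0013,0.0007,0],"yaw":0,"gripper":1},{"xyz":[0.0015,0.0006,0],"yaw":0,"gripper":1},{"xyz":[0.0015,0.0005,0],"yaw":0,"gripper":1},{"xyz":[0,0,0],"yaw":0,"gripper":1}]' >/dev/null; python3 n.py 4.3 1.8 13
```

```text
clock 22.15 Fr 5.8 Ft 3.2 F [-0.4 -6.6] pos [ 538.3 -175.3] z 126.1 ang 114.9 wall r 21.80
  to 6: total shift [2.53 0.5 ]
  to 13: total shift [5.04 0.73]
```

```bash
python3 -m crank '[{"xyz":[0.0015,0.0002,0],"yaw":0,"gripper":1},{"xyz":[0.0016,0.0002,0],"yaw":0,"gripper":1},{"xyz":[0.0017,0.0001,0],"yaw":0,"gripper":1},{"xyz":[0,0,0],"yaw":0,"gripper":1}]' >/dev/null; python3 n.py 4.8 0.5 14
```

```text
clock 22.55 Fr 6.0 Ft 3.0 F [-1.7 -6.5] pos [ 542.2 -174.3] z 125.7 ang 102.6 wall r 20.76
  to 7: total shift [ 2.64 -0.08]
  to 14: total shift [ 5.2  -0.34]
```

```bash
python3 -m crank '[{"xyz":[0.0016,-0.0001,0],"yaw":0,"gripper":1},{"xyz":[0.0017,-0.0001,0],"yaw":0,"gripper":1},{"xyz":[0.0017,-0.0002,0],"yaw":0,"gripper":1},{"xyz":[0,0,0],"yaw":0,"gripper":1}]' >/dev/null; python3 n.py 5.0 -0.4 15
```

```text
clock 22.95 Fr 5.5 Ft 1.8 F [-1.9 -5.5] pos [ 547.8 -173.9] z 125.8 ang 89.2 wall r 19.91
  to 8: total shift [ 2.65 -0.44]
  to 15: total shift [ 5.26 -1.01]
```

```bash
python3 -m crank '[{"xyz":[0.0017,-0.0002,0],"yaw":0,"gripper":1},{"xyz":[0.0017,-0.0003,0],"yaw":0,"gripper":1},{"xyz":[0.0018,-0.0004,0],"yaw":0,"gripper":1},{"xyz":[0,0,0],"yaw":0,"gripper":1}]' >/dev/null; python3 n.py 5.2 -0.9 15
```

```text
clock 23.35 Fr 4.8 Ft 1.7 F [-2.9 -4.2] pos [ 553.4 -174.5] z 125.8 ang 74.4 wall r 19.83
  to 8: total shift [ 2.64 -0.62]
  to 15: total shift [ 5.25 -1.52]
```

```bash
python3 -m crank '[{"xyz":[0.0017,-0.0004,0],"yaw":0,"gripper":1},{"xyz":[0.0017,-0.0005,0],"yaw":0,"gripper":1},{"xyz":[0.0018,-0.0006,0],"yaw":0,"gripper":1},{"xyz":[0,0,0],"yaw":0,"gripper":1}]' >/dev/null; python3 n.py 5.2 -1.5 15
```

```text
clock 23.75 Fr 5.4 Ft 1.0 F [-3.6 -4.2] pos [ 557.9 -175.9] z 125.6 ang 59.5 wall r 20.35
  to 8: total shift [ 2.58 -1.17]
  to 15: total shift [ 5.06 -2.69]
```

```bash
python3 -m crank '[{"xyz":[0.0017,-0.0007,0],"yaw":0,"gripper":1},{"xyz":[0.0017,-0.0009,0],"yaw":0,"gripper":1},{"xyz":[0.0017,-0.001,0],"yaw":0,"gripper":1},{"xyz":[0,0,0],"yaw":0,"gripper":1}]' >/dev/null; python3 n.py 5.1 -2.6 15
```

```text
clock 24.15 Fr 6.0 Ft 0.5 F [-4.6 -3.8] pos [ 562.9 -178.1] z 125.5 ang 44.6 wall r 21.24
  to 8: total shift [ 2.24 -1.94]
  to 15: total shift [ 4.25 -4.19]
```

```bash
python3 -m crank '[{"xyz":[0.0011,-0.001,0],"yaw":0,"gripper":1},{"xyz":[0.0011,-0.001,0],"yaw":0,"gripper":1},{"xyz":[0.0011,-0.001,0],"yaw":0,"gripper":1},{"xyz":[0.001,-0.0011,0],"yaw":0,"gripper":1},{"xyz":[0,0,0],"yaw":0,"gripper":1}]' >/dev/null; python3 n.py 4.3 -4.1 12
```

```text
clock 24.65 Fr 5.8 Ft 0.6 F [-5.3 -2.4] pos [ 567.6 -181.5] z 125.6 ang 29.8 wall r 22.07
  to 6: total shift [ 1.3  -2.07]
  to 12: total shift [ 2.4  -4.29]
```

```bash
python3 -m crank '[{"xyz":[0.0007,-0.001,0],"yaw":0,"gripper":1},{"xyz":[0.0007,-0.0011,0],"yaw":0,"gripper":1},{"xyz":[0.0005,-0.0011,0],"yaw":0,"gripper":1},{"xyz":[0.0005,-0.0011,0],"yaw":0,"gripper":1},{"xyz":[0,0,0],"yaw":0,"gripper":1}]' >/dev/null; python3 n.py 2.4 -4.3 10
```

```text
clock 25.15 Fr 5.4 Ft 1.3 F [-5.5 -0.4] pos [ 571.  -185.4] z 126.0 ang 17.7 wall r 22.51
  to 5: total shift [ 0.71 -1.95]
  to 10: total shift [ 1.19 -3.98]
```

```bash
python3 -m crank '[{"xyz":[0.0004,-0.0013,0],"yaw":0,"gripper":1},{"xyz":[0.0004,-0.0014,0],"yaw":0,"gripper":1},{"xyz":[0.0003,-0.0013,0],"yaw":0,"gripper":1},{"xyz":[0,0,0],"yaw":0,"gripper":1},{"xyz":[0,0,0],"yaw":0,"gripper":1},{"xyz":[0,0,0],"yaw":0,"gripper":1}]' >/dev/null; python3 n.py 1.1 -4.0 10
```

```text
clock 25.75 Fr 4.8 Ft 0.9 F [-4.9  0.2] pos [ 572.7 -189.4] z 126.2 ang 7.7 wall r 22.75
  to 5: total shift [ 0.36 -2.06]
  to 10: total shift [ 0.39 -4.15]
```

The lap is closed. I'll overrun the mark slightly, hold, then back off to the bore centre and lift out.

```bash
python3 -m crank '[{"xyz":[0.0003,-0.0012,0],"yaw":0,"gripper":1},{"xyz":[0.0001,-0.001,0],"yaw":0,"gripper":1},{"xyz":[0,0,0],"yaw":0,"gripper":1},{"xyz":[0,0,0],"yaw":0,"gripper":1},{"xyz":[0,0,0],"yaw":0,"gripper":1}]' >/dev/null; python3 n.py 0.4 -2.2 10
python3 -m crank '[{"xyz":[-0.006,0,0],"yaw":0,"gripper":1},{"xyz":[-0.008,0,0],"yaw":0,"gripper":1},{"xyz":[-0.008,0,0],"yaw":0,"gripper":1},{"xyz":[0,0,0],"yaw":0,"gripper":1},{"xyz":[0,0,0.02],"yaw":0,"gripper":1},{"xyz":[0,0,0.03],"yaw":0,"gripper":1},{"xyz":[0,0,0.03],"yaw":0,"gripper":1},{"xyz":[0,0,0],"yaw":0,"gripper":1},{"xyz":[0,0,0],"yaw":0,"gripper":1}]'
python3 - <<'E'
from h import *
im,d=vision.get_image("scene"); s=read_state(); print(s["position"],s["force"])
cv2.imwrite("pics/u.png",cv2.resize(im[120:220,150:250],None,fx=6,fy=6,interpolation=cv2.INTER_CUBIC))
p=s["position"]
for z in(-34,-12,44): print(z,(proj("scene",p+[0,0,z])-[150,120])*6)
E
```

```text
clock 26.25 Fr 4.5 Ft 0.7 F [-4.5  0.5] pos [ 573.2 -191.6] z 126.3 ang 2.4 wall r 23.03
  to 5: total shift [ 0.04 -2.1 ]
  to 10: total shift [-0.17 -4.19]
clock: 27.15
position: [552.2, -192.3, 207.2]
tool_rot: [0.001, -0.035, 0.999, -0.0]
force: [0.1, 0.9, -1.8]
grip_width: 26.2
gripper_force: 30.0
[ 551.6045788  -192.07708893  206.14157153] [-0.39038941  0.83234704 -1.25807589]
-34 [264.34219796 419.38727246]
-12 [260.1016839  380.20842188]
44 [248.93909212 276.4974382 ]
```

View pics/u.png

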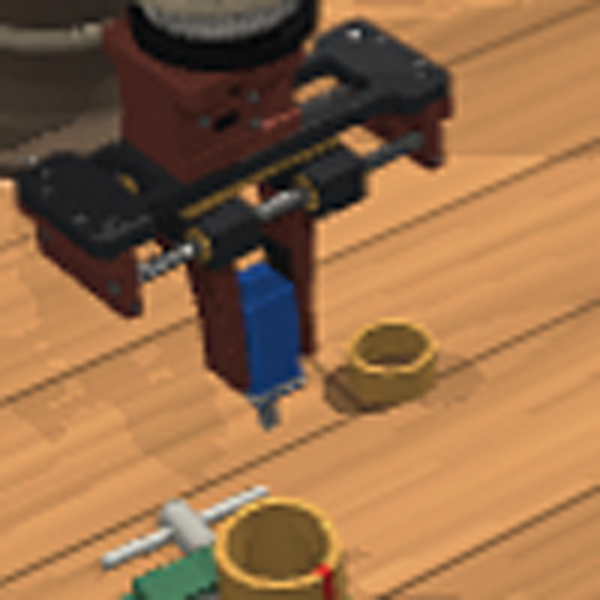

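The blade tip at (268,424) is within about 1 px of where the grasp predicts, and the tool is still upright. I'll go back to its original hole, where the pose is known from the grasp.

```bash
python3 -m crank '[{"xyz":[-0.001,0.02,0],"yaw":0,"gripper":1},{"xyz":[-0.001,0.045,0],"yaw":0,"gripper":1},{"xyz":[-0.001,0.045,0],"yaw":0,"gripper":1},{"xyz":[-0.001,0.045,0],"yaw":0,"gripper":1},{"xyz":[-0.001,0.045,0],"yaw":0,"gripper":1},{"xyz":[-0.001,0.045,0],"yaw":0,"gripper":1},{"xyz":[-0.001,0.045,0],"yaw":0,"gripper":1},{"xyz":[0,0.045,0],"yaw":0,"gripper":1},{"xyz":[0,0.045,0],"yaw":0,"gripper":1},{"xyz":[0,0.037,0],"yaw":0,"gripper":1},{"xyz":[0,0.0205,0],"yaw":0,"gripper":1},{"xyz":[0,0,-0.04],"yaw":0,"gripper":1},{"xyz":[0,0,-0.04],"yaw":0,"gripper":1},{"xyz":[0,0,-0.03],"yaw":0,"gripper":1},{"xyz":[0,0,0],"yaw":0,"gripper":1},{"xyz":[0,0,0],"yaw":0,"gripper":1},{"xyz":[0,0,0],"yaw":0,"gripper":1}]'
python3 - <<'E'
from h import *
im,d=vision.get_image("scene"); s=read_state(); print(s["position"],s["force"])
cv2.imwrite("pics/v.png",cv2.resize(im[110:210,255:355],None,fx=6,fy=6,interpolation=cv2.INTER_CUBIC))
p=s["position"]
for z in(-34,-12,44): print(z,(proj("scene",p+[0,0,z])-[255,110])*6)
print("hole",(proj("scene",[544.4,245.4,40])-[255,110])*6)
E
```

```text
clock: 28.9
position: [545.8, 245.5, 98.0]
tool_rot: [0.001, -0.035, 0.999, 0.0]
force: [0.6, 0.7, -1.2]
grip_width: 25.9
gripper_force: 30.0
[545.88867532 245.6083671   98.38067325] [ 0.35789498  0.87808422 -0.14007973]
-34 [339.0706371  308.44471622]
-12 [341.92429381 274.74539756]
44 [349.36760686 186.23309676]
hole [333.78003851 343.95420237]
```

View pics/v.png

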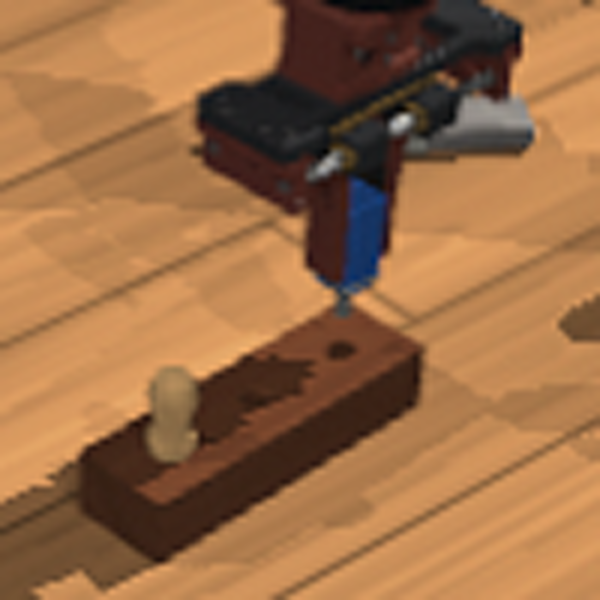

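The hole is at about (341,350) and the blade tip is above it at about (343,313), so they line up within about 1 mm. Lowering.

```bash
python3 -m crank '[{"xyz":[-0.0005,0.0003,-0.01],"yaw":0,"gripper":1},{"xyz":[0,0,-0.01],"yaw":0,"gripper":1},{"xyz":[0,0,-0.006],"yaw":0,"gripper":1},{"xyz":[0,0,-0.005],"yaw":0,"gripper":1},{"xyz":[0,0,0],"yaw":0,"gripper":1},{"xyz":[0,0,0],"yaw":0,"gripper":1}]'
```

```text
clock: 29.55
position: [544.3, 245.4, 65.5]
tool_rot: [-0.0, -0.035, 0.999, -0.0]
force: [-1.1, 0.3, -1.3]
grip_width: 25.9
gripper_force: 30.0
```

```bash
python3 -m crank '[{"xyz":[0,0,-0.005],"yaw":0,"gripper":1},{"xyz":[0,0,-0.004],"yaw":0,"gripper":1},{"xyz":[0,0,-0.002],"yaw":0,"gripper":1},{"xyz":[0,0,0],"yaw":0,"gripper":1},{"xyz":[0,0,0],"yaw":0,"gripper":1}]'
```

```text
clock: 30.05
position: [544.3, 245.5, 54.6]
tool_rot: [-0.0, -0.035, 0.999, -0.0]
force: [0.0, -0.2, -1.1]
grip_width: 25.6
gripper_force: 30.0
```

```bash
python3 -m crank '[{"xyz":[0,0,-0.001],"yaw":0,"gripper":1},{"xyz":[0,0,0],"yaw":0,"gripper":1},{"xyz":[0,0,0],"yaw":0,"gripper":1}]'
```

```text
clock: 30.35
position: [544.3, 245.5, 53.7]
tool_rot: [0.0, -0.035, 0.999, 0.0]
force: [0.2, 0.0, -1.1]
grip_width: 25.9
gripper_force: 30.0
```

```bash
python3 -m crank '[{"xyz":[0,0,-0.0007],"yaw":0,"gripper":1},{"xyz":[0,0,0],"yaw":0,"gripper":1},{"xyz":[0,0,0],"yaw":0,"gripper":1}]'; python3 -m crank '[{"xyz":[0,0,-0.0006],"yaw":0,"gripper":1},{"xyz":[0,0,0],"yaw":0,"gripper":1},{"xyz":[0,0,0],"yaw":0,"gripper":1}]'
```

```text
clock: 30.65
position: [544.3, 245.5, 52.9]
tool_rot: [-0.0, -0.035, 0.999, -0.0]
force: [0.9, 0.2, -0.9]
grip_width: 25.7
gripper_force: 30.0
clock: 30.95
position: [544.3, 245.5, 52.8]
tool_rot: [0.0, -0.035, 0.999, 0.0]
force: [-1.4, -0.6, 3.8]
grip_width: 25.8
gripper_force: 30.0
```

Seated: the upward force shows the handle resting on the stand. Releasing and lifting off.

```bash
python3 -m crank '[{"xyz":[0,0,0],"yaw":0,"gripper":-1},{"xyz":[0,0,0],"yaw":0,"gripper":-1},{"xyz":[0,0,0],"yaw":0,"gripper":-1},{"xyz":[0,0,0],"yaw":0,"gripper":-1},{"xyz":[0,0,0],"yaw":0,"gripper":-1},{"xyz":[0,0,0],"yaw":0,"gripper":-1},{"xyz":[0,0,0],"yaw":0,"gripper":-1},{"xyz":[0,0,0],"yaw":0,"gripper":-1},{"xyz":[0,0,0.02],"yaw":0,"gripper":-1},{"xyz":[0,0,0.04],"yaw":0,"gripper":-1},{"xyz":[0,0,0.05],"yaw":0,"gripper":-1},{"xyz":[0,0,0.05],"yaw":0,"gripper":-1},{"xyz":[-0.05,0,0],"yaw":0,"gripper":-1},{"xyz":[-0.05,0,0],"yaw":0,"gripper":-1},{"xyz":[0,0,0],"yaw":0,"gripper":-1},{"xyz":[0,0,0],"yaw":0,"gripper":-1}]'
python3 - <<'E'
from h import *
im,d=vision.get_image("scene")
cv2.imwrite("pics/w.png",cv2.resize(im[130:230,150:350],None,fx=4,fy=4,interpolation=cv2.INTER_CUBIC))
E
```

```text
clock: 32.55
position: [443.6, 245.7, 213.0]
tool_rot: [0.0, -0.035, 0.999, 0.0]
force: [0.5, 0.1, -0.3]
grip_width: 88.0
gripper_force: 0.0
```

View pics/w.png

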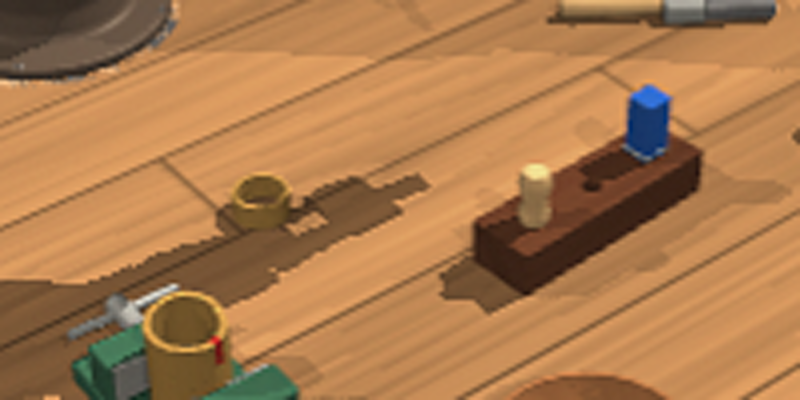

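The tool stands upright and home at (648,122) in the crop. The awl, ferrule and tube are undisturbed.

```bash
python3 -c "
from workcell import bot
print(bot.hand_in())"
```

```text
the job is handed in; nothing more can be done
None
```

I ran the blade once clockwise round the tube's inside edge from the red mark back to the mark, with every force reading between about 4 and 8 N. The tool is back upright and fully home in its original end hole, the gripper is clear, and the job is handed in, though no verdict came back.

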